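# Seat the drill jig on a hexagonal handle blank

### The arm

A 6-joint arm with a two-finger parallel gripper is mounted at the origin on a cart in front of the work surface, level with it; the furniture and walls round the work are solid. World frame = base frame: x ahead of the robot, y to its left, z up, the work surface at z = 0. Lengths are in m, angles in degrees, forces in N, time in s.
With the tool pointing down it reaches from about 0.35 to 0.875 m from the base axis. Payload 4.2 kg.
Tool frame: the origin (TCP) lies on the centre line of the jaws, within the pads' length; the fingertips stand 19 mm ahead of it and the grasp point (between the pads) is the TCP; z points along the fingers, y is the line along which they close (so a half turn about z gives the same grasp; the last joint's range is limited). The gripper opens to 87 mm and grips with 3 to 60 N. Pads are 19 mm wide; open, the fingers measure 117 mm over their backs; the gripper's body (75 mm by 190 mm) begins 51 mm behind the grasp point.
Start: joints at [-49.813, 22.042, 0.453, 0, -68.411, -14.817], TCP at [0.268, -0.565, 0.242] pointing down, gripper open.
Joint ranges: [-179.83, 179.83], [-69.29, 118.12], [-61.27, 80.66], [-181.25, 117.63], [-171.15, -9.14], [-177.46, 177.46]. Speed limits (degrees/s): [159.86, 159.86, 180, 180, 180, 180].

### API

Orientations are given as a 3x3 rotation matrix whose columns are the frame's x, y, z axes.
In Python, from station import sense, capture, finish_job, search_frame, masks_of gives the robot as it stands.
- The arm moves only by the tool drive_tool, never from a script. Its argument "rows" is a list of rows, each a list of 7 numbers: the opening in per cent of the stroke, from 0 (shut) to 100 (fully open), then the shift along the world's x, y, z in mm, then the turn, a rotation vector about the world's x, y, z in rad. In form: [[fingers, dx, dy, dz, wx, wy, wz], ...]. A call has 1 to 5 rows; each row shifts and turns the commanded pose from where the row before left it; what a row does not reach is not made up. A row lasts 1/12 s, in which the tool goes at most 41.7 mm and 7.16 degrees, less where a joint would pass 70% of its speed; a pose out of reach is approached as far as the arm can. A call is refused whole if a number of a shift passes 41.7 or a number of a turn 0.125, either way. A call with a gripper value outside its range is refused whole. The fingers move at their own pace and stop on an object; the grip force is fixed at half the most. Time passes only in rows, so rows that do not move let the fingers close. It gives the time, the measured TCP pose, the force, the opening and the grip force at its end, in the units of the state.
- sense(): the state, without advancing time (a new reading comes with each control period).
- capture(name): name is "side" or "top" or "wrist"; returns a dict with "frame" (384x512x3 uint8, red, green, blue), "z_map" (384x512 float32, m along the optical axis (not along the pixel's ray), 0 where there is no reading), "fx", "fy", "cx", "cy" (pixels), "R" (3x3) and "t" (3): a world point X has camera coordinates R X + t; the wrist camera has in their place "T_tool_cam" (4x4, takes a point from camera to tool coordinates, whose origin is the TCP and whose axes are the flange's). Camera axes: x right, y down, z forward; pixel columns grow to the right and rows downward; lengths in m; the calibration is good to about 2 mm. A picture is of the moment at which its call begins: read the wrist's pose just before it.
- finish_job(): hands the job in; it is judged then, once.
Trained networks look in a picture, given as the dict that the camera call returned (one of the last four; its "shot" number tells which), for a name from the list of things; names that differ only in an ending like _2 or _b are one class to them, and where a whole thing is asked for, a point or a joint stands for the part that bears it (a point fixed in the world has none). Each returns a list of dicts, best first, with "p" (0 to 1); they miss things now and then, are a little off and sometimes report something else, mostly with a low value. They report only what shows in the picture. A call takes as long as a camera call.
- search_frame(label, picture): "xy" ([column, row] in pixels, amid what is visible of it).
- masks_of(label, picture): "region" (384x512 bool, what is visible of it) and "xy" ([column, row] in pixels, amid what is visible of it).
The state is a dict: "time_s": time; "joints": joint angles; "joint_velocities": joint speeds; "effort": joint torques, N m; "tcp_pos": TCP position; "ee_rot": TCP orientation; "wrist_force": force on the tool from outside, world axes, zero at the start; "moment": the same for the moment, N m; "gripper_width": opening from 0.0 (shut) to 1.0 (fully open); "gripper_force": force on a finger pad.
Only numpy, scipy, OpenCV 4.12 (cv2) and the standard library are available. Lean on these libraries where they do the work, as an engineer would, in place of code of your own. Each camera call takes 0.05 s, during which the arm holds its last target. There are 200 camera calls.

### The job

The next hole is to be drilled in the hexagonal wooden handle blank. First roll the blank over until the flat with the round hole lies level on top, then lift the drill jig (the aluminium saddle with the wooden grip) up and off its hook on the rack and lower it gently onto the blank, its pin fully home in the hole; let go of it there. Do not drop the jig, and leave the flat plate hanging on the other hook and everything else where it is.

Things in the scene. Friction and masses are not known exactly. Their poses are not given: they have to be found in the camera images.
- blank: hexagonal beech bar, 44 mm across flats (51 across corners), 170 mm long, 0.15 to 0.31 kg, loose. Origin at its centre, 22 mm above the worktop when it lies on a flat. Own y runs along the bar, at the start roughly towards the robot; own z is the outward normal of the drilled flat, at the start the flat next to the top, on the right-hand side (normal 60 degrees from vertical)
- blank_hole (a point): centre of the mouth of the drilled hole on the surface of the drilled flat, 25 mm from the bar's middle along its +y; hole 16 mm in diameter, 14 mm deep, square to the flat; axes as the blank's
- drill_jig: aluminium saddle, 90 mm long, 57 wide, 0.2 to 0.34 kg, on either hook. Origin: middle of the inner roof of its hollow underside, which seats on the blank's top flat. Own z up, y along the saddle (along the bar when seated), x square to its handle plate. Saddle from 16 mm below (skirts sloped like the bar's flanks, 1 mm clearance) to 15 mm above the origin. Same after a half turn about z
- jig_grip (a point): middle of the jig's wooden grip, 74 mm above the jig's origin; the grip is 16 mm thick (along x), 46 mm wide (y) and 36 mm high, its top edge 92 mm above the jig's origin; axes as the jig's
- jig_slot_top (a point): middle of the top edge of the hanging slot in the jig's upright handle plate (6 mm thick), 44 mm above the jig's origin; it hangs on the hook here. The slot is 22 mm wide (along y), 26 mm high and goes through along x
- jig_pin_tip (a point): tip of the steel locating pin under the jig's inner roof, 11.5 mm below the jig's origin; pin 13 mm in diameter, tapered to 6 mm over its last 5.5 mm
- rack: plywood bench rack, fixed: foot 130 mm deep, 236 wide, 15 thick; back board 170 mm high. Origin underneath on the worktop; own x points away from the robot (board face at x = +55 mm), y to the left. Two hooks stick out to -x at y = -60 and +60 mm: level bar 8 mm thick, tip (front at x = -35 mm) turned up to 9 mm above the bar's top. To unhook, raise 11 to 16 mm, then draw 45 mm towards -x
- hook_right (a point): top of the right hook's level bar (rack x = -10, y = -60 mm) near where an item hangs, 129 mm above the worktop; axes as the rack's
- hook_left (a point): top of the left hook's level bar (rack x = -10, y = +60 mm) near where an item hangs, 129 mm above the worktop; axes as the rack's
- sizing_plate: flat steel plate 64 x 100 x 5 mm with round holes, hanging on the hook that the jig does not use; origin at the middle of the plate; to be left hanging
- mallet: rubber mallet lying to the left, 228 mm long along its own y, 42 mm high; origin under its middle; bystander
- tin_can: open tin can, 74 mm across, 85 mm high, standing behind the work; origin under its middle; bystander
- height_gauge: stepped wooden gauge block, 50 x 90 x 47 mm, behind the blank; origin under its middle; bystander
- brush_a: flat paint brush 132 mm long, 13 mm thick, lying between the blank and the mallet; origin under its middle; bystander
- ferrule_box: fixed wooden box with its lid standing open, about 0.18 x 0.21 m and 0.15 m high, right of the work: an obstacle for a hand that leans to the right over the blank; origin under its middle

How it is judged (in metres and radians):
On the way, in this order (a step that is already met when the one before it is completed fails the run):
1. the blank lies on the worktop with its drilled flat on top, the jig still hanging (angle between blank's own z axis and vertical below 0.1 rad and height (world z) of blank below 0.026 m and distance of drill_jig from where it was at the start of the episode below 0.03 m), for 0.2 s.
2. the jig has been lifted off its hook and is clear of the rack (distance between drill_jig and hook_left above 0.12 m and distance between drill_jig and hook_right above 0.12 m and height (world z) of drill_jig above 0.06 m), for 0.1 s.
At the end, for the whole second after the job is handed in: the blank lies flat on the worktop with its drilled flat on top (within 0.1 rad); the jig sits on it at rest, released, its origin within 5 mm of the hole's mouth (pin home), its upright within 0.09 rad of the flat's normal and its length within 0.12 rad of the bar's (distance between drill_jig and blank_hole below 0.005 m and angle between the z axis of drill_jig and the z axis of blank, either way round below 0.09 rad and angle between the y axis of drill_jig and the y axis of blank, either way round below 0.12 rad and angle between blank's own z axis and vertical below 0.1 rad and height (world z) of blank between 0.018 and 0.026 m and linear speed of each of drill_jig, blank below 0.02 m/s); the robot touches nothing.
It fails at once if the jig is dropped (falls free of the fingers faster than 0.45 m/s) (linear speed of drill_jig above 0.45 m/s and contact force between the fingers and drill_jig below 0.05 N).
It fails at once if the flat plate is knocked off its hook or shifted by more than 30 mm (distance of sizing_plate from where it was at the start of the episode above 0.03 m).
It fails at once if a bystander is moved by more than 30 mm (distance of any of mallet, tin_can, height_gauge, brush_a from where it was at the start of the episode above 0.03 m).
It also fails if it takes over 54 s, if anything falls off the work surface, if the arm or the gripper's body presses on something with over 40 N, if the wrist force passes 120 N, or if a joint passes its speed limit or range.

## Working session

There is one attempt and no reset: what is moved stays moved. The work goes in short steps, Python scripts to look and compute and a tool call to move; the robot and the scene stay as the last step left them, time stands still between calls to the robot, and variables do not carry over. Pictures are saved under pics/ and viewed, at most 10 in all, crops included, and the job is handed in when it is done.

Besides the shell and the picture viewer there is one more tool, called after "Emit:" by a JSON object that holds its "api" and its "payload". drive_tool: Moves the arm, as the interface text tells. Its arguments: {"type":"object","properties":{"rows":{"type":"array"}},"required":["rows"]}

```bash
mkdir -p pics; cat > h.py <<'E'
import numpy as np, cv2
from station import *
def cloud(p, mask=None, tool=None):
    z=p["z_map"]; v,u=np.nonzero((z>0) if mask is None else (mask&(z>0)))
    d=z[v,u]; C=np.c_[(u-p["cx"])/p["fx"]*d,(v-p["cy"])/p["fy"]*d,d]
    if "R" in p: return (C-np.array(p["t"]))@np.array(p["R"]), np.c_[u,v]
    T=np.array(p["T_tool_cam"]); X=C@T[:3,:3].T+T[:3,3]
    return X@np.array(tool["ee_rot"]).T+np.array(tool["tcp_pos"]), np.c_[u,v]
def save(p,n): cv2.imwrite(f"pics/{n}.png",cv2.cvtColor(p["frame"],cv2.COLOR_RGB2BGR))
E
python3 - <<'E'
from h import *
np.set_printoptions(precision=3,suppress=True)
s=sense(); print(s["tcp_pos"],s["ee_rot"],s["time_s"],s["gripper_width"])
ps={}
for c in("top","side"):
    p=capture(c); save(p,c); print(c, np.array(p["R"]).tolist(), p["t"])
    for l in ["blank","blank_hole","drill_jig","sizing_plate","rack","ferrule_box","height_gauge","brush_a","mallet","tin_can"]:
        r=masks_of(l,p)
        if r:
            X,uv=cloud(p,r[0]["region"]); print(l,round(r[0]["p"],2),r[0]["xy"],len(X),np.median(X,0),np.percentile(X,2,axis=0),np.percentile(X,98,axis=0))
        else: print(l,None)
a=cv2.imread("pics/top.png");b=cv2.imread("pics/side.png");cv2.imwrite("pics/both.png",cv2.resize(np.vstack([a,b]),(450*512//384//1,600*1)) if 0 else np.vstack([a,b])[:, :])
E
```

```text
[ 0.268 -0.564  0.24 ] [[-0.904 -0.428 -0.001]
 [-0.428  0.904  0.002]
 [ 0.     0.002 -1.   ]] 0.0 0.9971135162898357
top [[0.0038931069127157007, -0.9999673739868861, -0.007077759556352107], [-0.9880712390773031, -0.0027569744070200827, -0.15397280799012003], [0.1539482712693114, 0.007592763257892675, -0.9880497354482215]] [0.028 0.57  1.17 ]
blank 0.87 [238.0, 210.5] 1025 [0.506 0.068 0.041] [0.424 0.034 0.   ] [0.588 0.101 0.049]
blank_hole 0.6 [242.0, 211.8] 1018 [0.504 0.068 0.041] [0.424 0.037 0.   ] [0.588 0.103 0.049]
drill_jig 0.9 [139.2, 187.6] 610 [0.562 0.344 0.095] [0.537 0.308 0.077] [0.596 0.388 0.18 ]
sizing_plate 0.64 [180.2, 174.8] 220 [0.602 0.234 0.11 ] [0.592 0.206 0.015] [0.628 0.267 0.148]
rack 0.71 [163.9, 168.5] 3564 [0.631 0.292 0.023] [0.532 0.186 0.011] [0.678 0.412 0.172]
ferrule_box None
height_gauge 0.58 [304.0, 168.9] 521 [ 0.634 -0.117  0.015] [ 0.607 -0.16   0.006] [ 0.662 -0.074  0.047]
brush_a 0.74 [189.9, 226.9] 149 [0.46  0.222 0.01 ] [0.404 0.212 0.003] [0.497 0.235 0.015]
mallet 0.92 [121.5, 238.1] 894 [0.427 0.413 0.029] [0.403 0.257 0.016] [
[... 425 characters left out ...]
45]
blank_hole 0.74 [281.5, 231.5] 793 [0.495 0.087 0.031] [0.427 0.057 0.001] [0.566 0.106 0.045]
drill_jig 0.59 [249.6, 256.5] 813 [0.57  0.371 0.093] [0.533 0.315 0.07 ] [0.601 0.402 0.177]
sizing_plate 0.7 [240.6, 231.9] 212 [0.602 0.241 0.103] [ 0.59  -0.066 -0.002] [0.63  0.271 0.144]
rack None
ferrule_box None
height_gauge 0.75 [234.0, 210.9] 232 [ 0.63  -0.076  0.03 ] [ 0.604 -0.119  0.002] [ 0.657 -0.067  0.045]
brush_a 0.75 [291.9, 259.1] 176 [0.454 0.226 0.008] [0.394 0.212 0.   ] [0.497 0.239 0.011]
mallet 0.86 [310.9, 304.0] 1035 [0.429 0.465 0.027] [0.402 0.268 0.008] [0.472 0.482 0.042]
tin_can 0.79 [216.4, 217.4] 408 [0.682 0.074 0.064] [0.635 0.007 0.002] [0.735 0.343 0.168]
```

```bash
python3 - <<'E'
import cv2,numpy as np
a=cv2.imread("pics/top.png")[110:290,70:400];b=cv2.imread("pics/side.png")[160:340,170:500]
cv2.imwrite("pics/both2.png",cv2.resize(np.vstack([a,b]),None,fx=1.65,fy=1.65,interpolation=cv2.INTER_CUBIC))
E
```

```text
(no output)
```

View pics/both2.png

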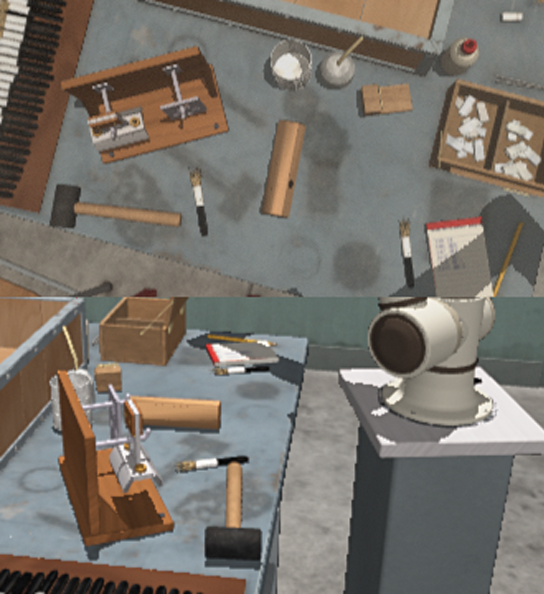

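The crop shows the rack at the left rear: the jig is on its left hook (crop 118,130) and the plate on the right (180,105). The blank runs from (290,122) to (275,215) with the hole on its right flank at (291,184), and the box is at the right. Next I fit the bar and jig from depth.

```bash
python3 - <<'E'
from h import *
np.set_printoptions(precision=4,suppress=True)
p=capture("top"); r=masks_of("blank",p)[0]
X,uv=cloud(p,r["region"])
T=X[(X[:,2]>.041)&(X[:,2]<.05)]; print(len(T),T.mean(0),T.std(0))
rect=cv2.minAreaRect((T[:,:2]*1000).astype(np.float32)); print("topflat",rect)
A=X[X[:,2]>.012]; print("bar",cv2.minAreaRect((A[:,:2]*1000).astype(np.float32)))
d=np.linalg.svd(T[:,:2]-T[:,:2].mean(0))[2][0]; print("axis",d,np.degrees(np.arctan2(d[1],d[0])))
# hole: darkest pixels in the mask on right flank
f=cv2.cvtColor(p["frame"],cv2.COLOR_RGB2GRAY)[uv[:,1],uv[:,0]]; k=f<np.percentile(f,2); print("dark",uv[k].mean(0),X[k].mean(0))
r=masks_of("rack",p)[0]; X,uv=cloud(p,r["region"])
B=X[X[:,2]>.155]; d=np.linalg.svd(B[:,:2]-B[:,:2].mean(0))[2][0]; print("board",B.mean(0),np.degrees(np.arctan2(d[1],d[0])),B.min(0),B.max(0))
r=masks_of("drill_jig",p)[0]; X,uv=cloud(p,r["region"])
for lo,hi in((.165,.19),(.09,.115)):
    B=X[(X[:,2]>lo)&(X[:,2]<hi)]; print("jig",lo,len(B),B.mean(0),cv2.minAreaRect((B[:,:2]*1000).astype(np.float32)))
# box
X,uv=cloud(p); q=(X[:,1]<-.12)&(X[:,1]>-.45)&(X[:,0]>.4)&(X[:,0]<.75)&(X[:,2]>.06); print("box",X[q].min(0),X[q].max(0), sense()["time_s"])
E
```

```text
545 [0.5051 0.0684 0.0446] [0.0486 0.0122 0.002 ]
topflat ((506.1761474609375, 68.32051849365234), (33.057212829589844, 169.94406127929688), 80.29606628417969)
bar ((506.1124572753906, 68.66960144042969), (50.857688903808594, 170.05413818359375), 79.75021362304688)
axis [-0.9842  0.177 ] 169.8027952053799
dark [238.7895 225.8947] [0.4632 0.0757 0.0255]
board [0.6534 0.3117 0.1687] 105.31649254736338 [0.6188 0.201  0.1551] [0.6889 0.4225 0.1767]
jig 0.165 116 [0.5686 0.3491 0.1762] ((569.2080078125, 350.984619140625), (16.068374633789062, 44.69872283935547), 15.808941841125488)
jig 0.09 313 [0.5657 0.3431 0.0953] ((569.008544921875, 350.7820739746094), (46.10646057128906, 88.05393981933594), 17.429105758666992)
box [ 0.4005 -0.4251  0.06  ] [ 0.75   -0.1202  0.5528] 1.3
```

Emit:
{"api": "drive_tool", "payload": {"rows": [[64, 14, 41, 5, 0, 0, 0], [64, 14, 41, 5, 0, 0, 0], [64, 14, 41, 5, 0, 0, 0], [64, 14, 41, 5, 0, 0, 0], [64, 14, 41, 5, 0, 0, 0]]}}

```text
time_s: 1.72
tcp_pos: [0.3348, -0.3672, 0.2657]
ee_rot: [[-0.904, -0.428, 0.0], [-0.428, 0.904, -0.0], [-0.0, -0.0, -1.0]]
wrist_force: [1.2, 0.5, 0.5]
gripper_width: 0.712
gripper_force: 0.0
```

Emit:
{"api": "drive_tool", "payload": {"rows": [[64, 14, 41, 5, 0, 0, 0], [64, 14, 41, 5, 0, 0, 0], [64, 14, 41, 0, 0, 0, 0], [64, 14, 41, 0, 0, 0, 0], [64, 14, 41, 0, 0, 0, 0]]}}

```text
time_s: 2.13
tcp_pos: [0.402, -0.1703, 0.2756]
ee_rot: [[-0.904, -0.428, 0.002], [-0.428, 0.904, -0.0], [-0.001, -0.001, -1.0]]
wrist_force: [0.7, -0.3, 0.3]
gripper_width: 0.641
gripper_force: 0.0
```

Emit:
{"api": "drive_tool", "payload": {"rows": [[57, 18, 35, -10, 0, 0, -0.1236], [57, 18, 35, -10, 0, 0, -0.1236], [57, 18, 35, -10, 0, 0, -0.1236], [57, 18, 35, -10, 0, 0, -0.1236], [57, 18, 35, -10, 0, 0, -0.1236]]}}

```text
time_s: 2.55
tcp_pos: [0.4861, -0.0088, 0.2289]
ee_rot: [[-0.991, 0.134, 0.001], [0.134, 0.991, 0.0], [-0.001, 0.0, -1.0]]
wrist_force: [0.7, -0.3, 0.3]
gripper_width: 0.577
gripper_force: 0.0
```

```bash
python3 - <<'E'
from h import *
np.set_printoptions(precision=4,suppress=True)
s=sense(); p=capture("wrist"); save(p,"w1"); print(s["tcp_pos"],s["joints"],s["gripper_width"])
r=masks_of("blank",p)
for q in r[:1]:
    X,uv=cloud(p,q["region"],s); T=X[(X[:,2]>.040)&(X[:,2]<.049)]; print(q["p"],len(X),len(T),T.mean(0)); print(cv2.minAreaRect((T[:,:2]*1000).astype(np.float32)))
    A=X[X[:,2]>.012]; print(cv2.minAreaRect((A[:,:2]*1000).astype(np.float32)))
for q in search_frame("blank_hole",p)[:2]: print(q)
p=capture("top")
X,uv=cloud(p); q=(X[:,1]<-.15)&(X[:,1]>-.45)&(X[:,0]>.42)&(X[:,0]<.72)&(X[:,2]>.03)&(X[:,2]<.17); print("box",np.percentile(X[q],[1,99],axis=0))
E
```

```text
[ 0.4861 -0.0088  0.2289] [  18.1596    9.0257  -19.6177    0.0109  -61.2823 -115.8927] 0.5765140772347624
0.69 6059 3782 [0.485  0.0702 0.0439]
((496.02587890625, 68.07136535644531), (31.882030487060547, 155.70330810546875), 79.88552856445312)
((499.0657043457031, 53.68944549560547), (79.85283660888672, 166.7660675048828), 79.85079193115234)
{'xy': [330.5, 157.5], 'p': 0.97}
box [[ 0.4695 -0.4157  0.0309]
 [ 0.7149 -0.1532  0.1629]]
```

View pics/w1.png

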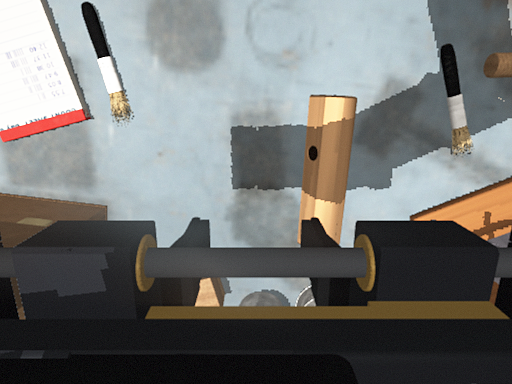

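The wrist view shows the blank with its dark hole at about (313,153) and the ferrule box at the left edge, clear of the hand. Now I tilt the hand 30° to the right, down to the pre-grasp.

Emit:
{"api": "drive_tool", "payload": {"rows": [[57, 0, 0, -20, 0.103, -0.0184, 0], [57, 0, 0, -25, 0.103, -0.0184, 0], [57, 0, 0, -25, 0.103, -0.0184, 0], [57, 0, 0, -25, 0.103, -0.0184, 0], [57, 0, 0, -25, 0.103, -0.0184, 0]]}}

```text
time_s: 3.17
tcp_pos: [0.4864, -0.0112, 0.1099]
ee_rot: [[-0.99, 0.102, 0.094], [0.136, 0.858, 0.495], [-0.031, 0.503, -0.864]]
wrist_force: [-0.7, -0.1, -0.5]
gripper_width: 0.572
gripper_force: 0.0
```

Emit:
{"api": "drive_tool", "payload": {"rows": [[57, 0, 0, 0, 0, 0, 0], [57, 0, 0, 0, 0, 0, 0], [57, 0, 0, 0, 0, 0, 0]]}}

```text
time_s: 3.42
tcp_pos: [0.4862, -0.0116, 0.1101]
ee_rot: [[-0.99, 0.105, 0.09], [0.136, 0.861, 0.49], [-0.026, 0.497, -0.867]]
wrist_force: [-0.1, 0.6, 0.7]
gripper_width: 0.567
gripper_force: 0.0
```

```bash
python3 - <<'E'
from h import *
np.set_printoptions(precision=4,suppress=True)
s=sense(); p=capture("wrist"); save(p,"w2")
R=np.array(s["ee_rot"]); u=np.array([-.9845,.1754,0]);l=np.array([.1754,.9845,0])
tz=.5*l-np.array([0,0,.866]); print(s["tcp_pos"],R, s["joints"],s["gripper_width"])
Rt=np.c_[u,np.cross(tz,u),tz]
from scipy.spatial.transform import Rotation as Ro
print("rot err",Ro.from_matrix(Rt@R.T).as_rotvec())
q=masks_of("blank",p)[0]; X,uv=cloud(p,q["region"],s)
# section coords relative to nominal centre
C=np.array([.506,.0675,.022]); D=X-C; a=D@l; b=D[:,2]
nr=(a*-.866+b*.5); T=(abs(b-.022)<.003)&(abs(a)<.016); print("top z",X[T,2].mean(), "a range",np.percentile(a[T],[3,97]))
for n,v in(("upR",-.866*a+.5*b),("upL",.866*a+.5*b)):
    k=abs(v-.022)<.004; print(n,k.sum(),np.median(v[k]))
E
```

```text
[ 0.4862 -0.0116  0.1101] [[-0.9904  0.105   0.0896]
 [ 0.1356  0.8614  0.4895]
 [-0.0258  0.497  -0.8674]] [ -3.0847  19.7963 -17.5667 -37.1672 -54.7917 -71.8055] 0.5665581579217672
rot err [ 0.0073  0.025  -0.0402]
top z 0.043764460360944314 a range [-0.0145  0.0111]
upR 5796 0.02204049439405506
upL 562 0.01979548514735182
```

Emit:
{"api": "drive_tool", "payload": {"rows": [[57, 5.5, 15, -1.5, 0.0036, 0.0125, -0.02], [57, 5.5, 15, -1.5, 0.0036, 0.0125, -0.02], [57, 1.8, 10, -17, 0, 0, 0], [57, 1.8, 10, -17, 0, 0, 0], [57, 0, 0, 0, 0, 0, 0]]}}

```text
time_s: 3.93
tcp_pos: [0.4991, 0.0423, 0.0712]
ee_rot: [[-0.985, 0.15, 0.082], [0.171, 0.852, 0.495], [0.004, 0.502, -0.865]]
wrist_force: [-0.5, -1.2, 0.1]
gripper_width: 0.568
gripper_force: 0.0
```

```bash
python3 - <<'E'
from h import *
from scipy.spatial.transform import Rotation as Ro
np.set_printoptions(precision=4,suppress=True)
s=sense(); R=np.array(s["ee_rot"]); u=np.array([-.9845,.1754,0]);l=np.array([.1754,.9845,0])
tz=.5*l-np.array([0,0,.866]); Rt=np.c_[u,np.cross(tz,u),tz]
print("rot err",Ro.from_matrix(Rt@R.T).as_rotvec(),"togo mm",1000*(np.array([.504,.0567,.0393])-s["tcp_pos"]),s["wrist_force"])
p=capture("wrist"); save(p,"w3")
E
```

```text
rot err [-0.0028 -0.0036 -0.0048] togo mm [  4.8812  14.4427 -31.9069] [-0.5258 -1.1981  0.0505]
```

View pics/w3.png

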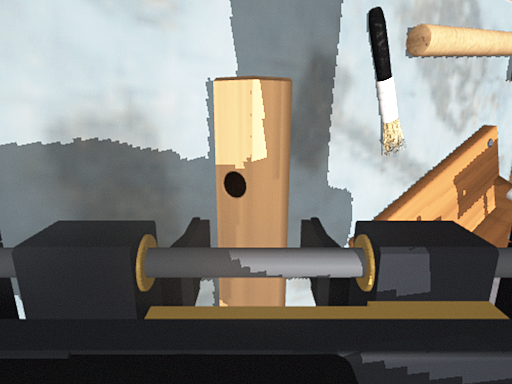

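The fingers straddle the bar: finger tips at columns 208 and 303, bar at 216–291, hole at (235,184). I descend and close.

Emit:
{"api": "drive_tool", "payload": {"rows": [[57, 2.5, 7.5, -16, 0, 0, 0], [57, 2.4, 7.3, -15.5, 0, 0, 0], [57, 0, 0, 0, 0, 0, 0], [57, 0, 0, 0, 0, 0, 0]]}}

```text
time_s: 4.32
tcp_pos: [0.5055, 0.0543, 0.0413]
ee_rot: [[-0.985, 0.15, 0.086], [0.173, 0.852, 0.494], [0.001, 0.502, -0.865]]
wrist_force: [-0.2, -0.5, 0.7]
gripper_width: 0.57
gripper_force: 0.0
```

Emit:
{"api": "drive_tool", "payload": {"rows": [[40, 0, 0, 0, 0, 0, 0], [20, 0, 0, 0, 0, 0, 0], [0, 0, 0, 0, 0, 0, 0], [0, 0, 0, 0, 0, 0, 0], [0, 0, 0, 0, 0, 0, 0]]}}

```text
time_s: 4.73
tcp_pos: [0.5061, 0.0554, 0.0429]
ee_rot: [[-0.985, 0.15, 0.088], [0.174, 0.85, 0.497], [-0.0, 0.505, -0.863]]
wrist_force: [-0.8, 5.2, 4.4]
gripper_width: 0.497
gripper_force: 30.0
```

Emit:
{"api": "drive_tool", "payload": {"rows": [[56, 0, 0, 0, 0, 0, 0], [56, 0.2, 1.0, -2.5, 0, 0, 0], [56, 0.2, 1.0, -2, 0, 0, 0], [0, 0, 0, 0, 0, 0, 0], [0, 0, 0, 0, 0, 0, 0]]}}

```text
time_s: 5.15
tcp_pos: [0.5069, 0.0581, 0.0378]
ee_rot: [[-0.985, 0.151, 0.088], [0.175, 0.849, 0.498], [0.0, 0.506, -0.863]]
wrist_force: [-0.0, 6.7, 10.0]
gripper_width: 0.503
gripper_force: 30.0
```

Emit:
{"api": "drive_tool", "payload": {"rows": [[0, 0, 0, 0, 0, 0, 0], [0, 0, 0, 0, 0, 0, 0]]}}

```text
time_s: 5.32
tcp_pos: [0.5069, 0.0581, 0.0377]
ee_rot: [[-0.985, 0.151, 0.088], [0.175, 0.849, 0.498], [0.0, 0.506, -0.863]]
wrist_force: [-0.3, 7.2, 9.4]
gripper_width: 0.504
gripper_force: 30.0
```

Emit:
{"api": "drive_tool", "payload": {"rows": [[0, 0, 0, 8, 0, 0, 0], [0, 0, 0, 8, 0, 0, 0], [0, 0, 0, 8, 0, 0, 0], [0, 0, 0, 0, 0, 0, 0], [0, 0, 0, 0, 0, 0, 0]]}}

```text
time_s: 5.73
tcp_pos: [0.5055, 0.0559, 0.06]
ee_rot: [[-0.985, 0.152, 0.087], [0.175, 0.852, 0.494], [0.001, 0.502, -0.865]]
wrist_force: [-0.1, 1.0, -2.5]
gripper_width: 0.505
gripper_force: 30.0
```

```bash
python3 - <<'E'
from h import *
np.set_printoptions(precision=4,suppress=True)
s=sense(); print(s["tcp_pos"],s["joints"],s["gripper_width"])
p=capture("wrist"); save(p,"w4"); p=capture("side"); save(p,"s4")
cv2.imwrite("pics/c4.png",np.hstack([cv2.imread("pics/w4.png")[50:350,100:420],cv2.resize(cv2.imread("pics/s4.png")[150:300,180:400],None,fx=2,fy=2)]))
E
```

```text
[0.5055 0.0559 0.06  ] [  4.0335  24.7683 -18.1737 -41.4764 -47.304  -75.2692] 0.5048392268364457
```

View pics/c4.png

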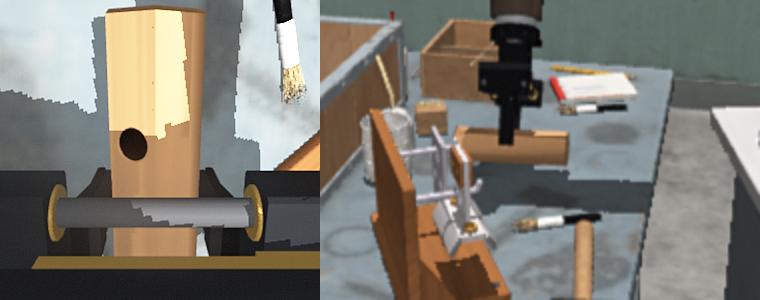

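The bar is held and lifted: left, the wrist view with the hole at (132,144); right, the bar clear of the worktop and the jig still hanging. Now I roll it 60°.

Emit:
{"api": "drive_tool", "payload": {"rows": [[0, 0.3, 1.5, 0.5, -0.0859, 0.0153, 0], [0, 0.3, 1.5, 0.5, -0.0859, 0.0153, 0], [0, 0.3, 1.5, 0, -0.0859, 0.0153, 0], [0, 0.3, 1.5, 0, -0.0859, 0.0153, 0], [0, 0.3, 1.5, 0, -0.0859, 0.0153, 0]]}}

```text
time_s: 6.25
tcp_pos: [0.5071, 0.0641, 0.0608]
ee_rot: [[-0.984, 0.175, 0.013], [0.176, 0.981, 0.085], [0.002, 0.086, -0.996]]
wrist_force: [-0.6, -1.1, -3.0]
gripper_width: 0.5
gripper_force: 30.0
```

Emit:
{"api": "drive_tool", "payload": {"rows": [[0, 0.3, 1.5, 0, -0.0859, 0.0153, 0], [0, 0.3, 1.5, 0, -0.0859, 0.0153, 0], [0, 0.3, 1.5, 0, -0.0859, 0.0153, 0], [0, 0.3, 1.5, 0, -0.0859, 0.0153, 0], [0, 0.3, 1.5, 0, -0.0859, 0.0153, 0]]}}

```text
time_s: 6.67
tcp_pos: [0.5083, 0.0715, 0.0606]
ee_rot: [[-0.984, 0.165, -0.062], [0.176, 0.924, -0.338], [0.001, -0.344, -0.939]]
wrist_force: [-0.8, -0.2, -3.1]
gripper_width: 0.504
gripper_force: 30.0
```

Emit:
{"api": "drive_tool", "payload": {"rows": [[0, 0.3, 1.5, 0, -0.0859, 0.0153, 0], [0, 0.3, 1.5, 0, -0.0859, 0.0153, 0], [0, 0, 0, 0, 0, 0, 0], [0, 0, 0, 0, 0, 0, 0]]}}

```text
time_s: 7.0
tcp_pos: [0.5088, 0.0749, 0.0594]
ee_rot: [[-0.984, 0.151, -0.091], [0.176, 0.854, -0.489], [0.003, -0.498, -0.867]]
wrist_force: [-1.0, -0.1, -2.8]
gripper_width: 0.509
gripper_force: 30.0
```

```bash
cat > err.py <<'E'
from h import *
from scipy.spatial.transform import Rotation as Ro
np.set_printoptions(precision=4,suppress=True)
def err(deg,d=None):
    s=sense(); R=np.array(s["ee_rot"]); u=np.array([-.9845,.1754,0]);l=np.array([.1754,.9845,0])
    a=np.radians(deg); tz=np.sin(a)*l-np.cos(a)*np.array([0,0,1.]); Rt=np.c_[u,np.cross(tz,u),tz]
    print("roterr",Ro.from_matrix(Rt@R.T).as_rotvec(),"tcp",s["tcp_pos"],"barC",np.array(s["tcp_pos"])+.018*R[:,2],"w",s["gripper_width"],s["wrist_force"],s["time_s"])
E
python3 -c "
from err import *
err(-30)"
```

```text
roterr [-0.0033 -0.0028  0.0007] tcp [0.5088 0.0749 0.0594] barC [0.5072 0.0661 0.0438] w 0.5087154468175175 [-0.9522 -0.0543 -2.7938] 7.0
```

Emit:
{"api": "drive_tool", "payload": {"rows": [[0, 0, 0, -8, 0, 0, 0], [0, 0, 0, -8, 0, 0, 0], [0, 0, 0, -4, 0, 0, 0], [0, 0, 0, -1.5, 0, 0, 0], [0, 0, 0, 0, 0, 0, 0]]}}

```text
time_s: 7.42
tcp_pos: [0.5089, 0.0736, 0.0388]
ee_rot: [[-0.984, 0.153, -0.09], [0.178, 0.853, -0.49], [0.002, -0.498, -0.867]]
wrist_force: [0.1, 1.2, -1.8]
gripper_width: 0.501
gripper_force: 30.0
```

```bash
python3 - <<'E'
from err import *
err(-30); s=sense()
p=capture("wrist"); save(p,"w5")
q=masks_of("blank",p)[0]; X,uv=cloud(p,q["region"],s); print(np.percentile(X[:,2],[2,50,98]))
h=search_frame("blank_hole",p)[:1]; print(h)
if h:
    x,y=map(int,h[0]["xy"]); m=np.zeros(p["z_map"].shape,bool); m[y-14:y+15,x-14:x+15]=1; print(np.median(cloud(p,m,s)[0],0))
E
```

```text
roterr [-0.0024 -0.0019  0.0024] tcp [0.5089 0.0736 0.0388] barC [0.5072 0.0648 0.0232] w 0.5013473982927777 [ 0.0918  1.1572 -1.7652] 7.4167
[0.0246 0.0442 0.0465]
[{'xy': [254.9, 160.3], 'p': 0.93}]
[0.4633 0.0844 0.045 ]
```

View pics/w5.png

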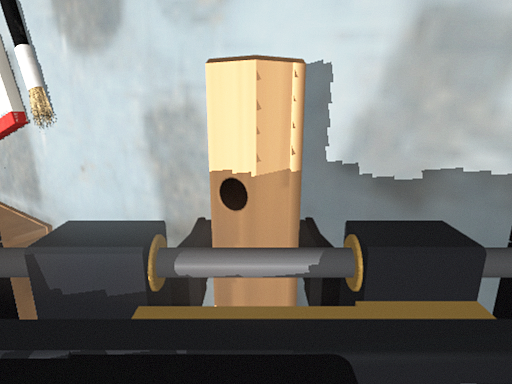

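The hole at (233,194) now lies on the top flat and the bar is at the worktop. I press down lightly, open a little and back out along the tool axis.

Emit:
{"api": "drive_tool", "payload": {"rows": [[0, 0, 0, -1, 0, 0, 0], [0, 0, 0, 0, 0, 0, 0], [57, 0, 0, 0.5, 0, 0, 0], [57, 0.2, 1, 1.8, 0, 0, 0], [57, 0.2, 1, 1.8, 0, 0, 0]]}}

```text
time_s: 7.98
tcp_pos: [0.5097, 0.0763, 0.0429]
ee_rot: [[-0.984, 0.153, -0.089], [0.177, 0.854, -0.49], [0.001, -0.498, -0.867]]
wrist_force: [0.1, -1.1, 0.1]
gripper_width: 0.559
gripper_force: 0.0
```

Emit:
{"api": "drive_tool", "payload": {"rows": [[57, 1.3, 7.4, 13, 0, 0, 0], [57, 1.8, 10, 17, 0, 0, 0], [57, 2.6, 14.8, 26, 0, 0, 0], [57, 2.6, 14.8, 26, 0, 0, 0], [57, 0, 0, 20, 0.08, -0.0143, 0]]}}

```text
time_s: 8.4
tcp_pos: [0.5197, 0.1272, 0.1453]
ee_rot: [[-0.985, 0.155, -0.073], [0.171, 0.892, -0.418], [-0.0, -0.425, -0.905]]
wrist_force: [1.1, -1.3, 0.3]
gripper_width: 0.572
gripper_force: 0.0
```

Emit:
{"api": "drive_tool", "payload": {"rows": [[57, 0, 0, 20, 0.088, -0.0157, 0], [57, 0, 0, 20, 0.088, -0.0157, 0], [57, 0, 0, 20, 0.088, -0.0157, 0], [57, 0, 0, 0, 0.088, -0.0157, 0], [57, 0, 0, 0, 0.083, -0.015, 0]]}}

```text
time_s: 8.82
tcp_pos: [0.5184, 0.1239, 0.2072]
ee_rot: [[-0.985, 0.175, 0.004], [0.175, 0.985, 0.009], [-0.003, 0.009, -1.0]]
wrist_force: [-0.5, -1.3, -0.8]
gripper_width: 0.571
gripper_force: 0.0
```

```bash
python3 - <<'E'
from err import *
err(0)
p=capture("top"); save(p,"t6"); X,uv=cloud(p,masks_of("blank",p)[0]["region"])
A=X[X[:,2]>.012]; print("top-cam bar",cv2.minAreaRect((A[:,:2]*1000).astype(np.float32)))
T=X[(X[:,2]>.041)&(X[:,2]<.05)]; print("flat",len(T),T[:,2].mean(),cv2.minAreaRect((T[:,:2]*1000).astype(np.float32)))
s=sense(); p=capture("wrist"); save(p,"w6")
h=search_frame("blank_hole",p)[:1]; print(h)
q=masks_of("blank",p)[:1]
if q:
    X,uv=cloud(p,q[0]["region"],s); T=X[(X[:,2]>.040)&(X[:,2]<.049)]; print("wrist flat",len(T),T[:,2].mean(),cv2.minAreaRect((T[:,:2]*1000).astype(np.float32)))
    A=np.c_[T[:,:2],np.ones(len(T))]; print("slope",np.linalg.lstsq(A,T[:,2],rcond=None)[0][:2])
E
```

```text
roterr [-0.0086  0.0041 -0.0003] tcp [0.5184 0.1239 0.2072] barC [0.5185 0.124  0.1892] w 0.5711165561736455 [-0.4645 -1.3487 -0.7911] 8.8167
top-cam bar ((503.68487548828125, 65.39435577392578), (52.906105041503906, 167.5729217529297), 79.3649673461914)
flat 224 0.04443648785387382 ((503.99072265625, 66.89118957519531), (32.00588607788086, 166.94183349609375), 79.17569732666016)
[{'xy': [200.3, 154.1], 'p': 0.77}]
wrist flat 4272 0.04398326652317191 ((500.0, 66.15696716308594), (31.747154235839844, 165.1230926513672), 79.68247985839844)
slope [-0.0056 -0.0191]
```

View pics/w6.png

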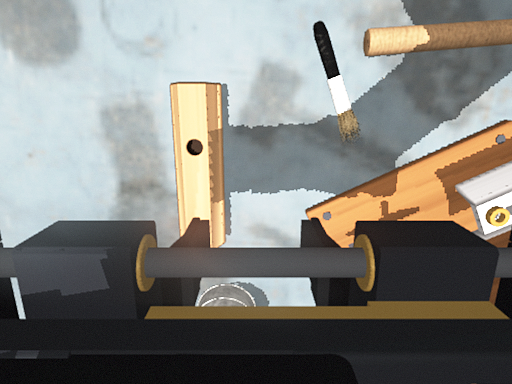

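The blank is released, with the drilled flat on top and the hole at (195,147). I refine the hole position and the jig pose now, while it is all in view.

```bash
python3 - <<'E'
from err import *
def ray(p,uv,z,s=None):
    d=np.array([(uv[0]-p["cx"])/p["fx"],(uv[1]-p["cy"])/p["fy"],1])
    if s is None: R=np.array(p["R"]).T; o=-R@np.array(p["t"]); d=R@d
    else:
        T=np.array(p["T_tool_cam"]); R=np.array(s["ee_rot"]); o=R@T[:3,3]+np.array(s["tcp_pos"]); d=R@T[:3,:3]@d
    return o+d*(z-o[2])/d[2]
for c,box in(("wrist",(183,135,208,160)),("top",None)):
    s=sense(); p=capture(c); g=cv2.cvtColor(p["frame"],cv2.COLOR_RGB2GRAY)
    if box is None:
        h=search_frame("blank_hole",p)[0]["xy"]; print(h); x,y=map(int,h)
        # expected pixel
        e=np.array(p["R"])@np.array([.481,.0705,.044])+p["t"]; x,y=int(p["fx"]*e[0]/e[2]+p["cx"]),int(p["fy"]*e[1]/e[2]+p["cy"]); box=(x-7,y-7,x+8,y+8)
    a=g[box[1]:box[3],box[0]:box[2]].astype(float); lo,hi=a.min(),np.median(a); m=a<(lo+hi)/2
    v,u=np.nonzero(m); uv=(u.mean()+box[0],v.mean()+box[1]); print(c,m.sum(),uv,ray(p,uv,.044,s if c=="wrist" else None))
X,uv=cloud(p,masks_of("drill_jig",p)[0]["region"])
B=X[X[:,2]>.165]; print("grip",len(B),np.median(B[:,2]),cv2.minAreaRect((B[:,:2]*1000).astype(np.float32)))
print(sense()["joints"])
E
```

```text
wrist 201 (np.float64(193.65671641791045), np.float64(147.4179104477612)) [0.478  0.0702 0.044 ]
[152.6, 159.3]
top 71 (np.float64(240.57746478873239), np.float64(215.30985915492957)) [0.4927 0.07   0.044 ]
grip 131 0.17697072200527 ((535.0363159179688, 294.3851623535156), (172.21023559570312, 44.93071365356445), 60.58039093017578)
[  30.8468   14.9561  -15.6796   -0.1446  -59.4767 -130.8382]
```

Emit:
{"api": "drive_tool", "payload": {"rows": [[57, 0, 0, 14, 0, 0, 0.112], [57, 0, 0, 14, 0, 0, 0.112], [57, 0, 0, 14, 0, 0, 0.112], [57, 0, 0, 14, 0, 0, 0.112], [57, 4, 17, 0, 0, 0, 0.112]]}}

```text
time_s: 9.68
tcp_pos: [0.5227, 0.1397, 0.2633]
ee_rot: [[-0.926, -0.378, 0.002], [-0.378, 0.926, 0.002], [-0.002, 0.001, -1.0]]
wrist_force: [-0.7, 0.7, 0.9]
gripper_width: 0.567
gripper_force: 0.0
```

Emit:
{"api": "drive_tool", "payload": {"rows": [[57, 4, 17, 0, 0, 0, 0.112], [57, 4, 17, 0, 0, 0, 0.112], [57, 4, 17, 0, 0, 0, 0.112], [57, 4, 17, 0, 0, 0, 0.112], [57, 4, 17, 0, 0, 0, 0.112]]}}

```text
time_s: 10.1
tcp_pos: [0.5418, 0.2266, 0.2597]
ee_rot: [[-0.582, -0.813, -0.004], [-0.813, 0.582, -0.002], [0.003, 0.002, -1.0]]
wrist_force: [0.2, -0.2, -0.0]
gripper_width: 0.57
gripper_force: 0.0
```

Emit:
{"api": "drive_tool", "payload": {"rows": [[57, 4, 17, 0, 0, 0, 0.112], [57, 4, 17, 0, 0, 0, 0.112], [57, 4, 17, 0, 0, 0, 0.112], [57, 4, 17, 0, 0, 0, 0.112], [57, 4, 17, 0, 0, 0, 0.112]]}}

```text
time_s: 10.52
tcp_pos: [0.5618, 0.3116, 0.2595]
ee_rot: [[-0.061, -0.998, -0.003], [-0.998, 0.061, -0.003], [0.003, 0.003, -1.0]]
wrist_force: [-0.7, 0.2, -0.5]
gripper_width: 0.568
gripper_force: 0.0
```

Emit:
{"api": "drive_tool", "payload": {"rows": [[57, 4, 17, 0, 0, 0, 0.112], [57, 0, 10, 0, 0, 0, 0.112], [57, 0, 10, 0, 0, 0, 0.116], [57, 0, 0, 0, 0, 0, 0], [57, 0, 0, 0, 0, 0, 0]]}}

```text
time_s: 10.93
tcp_pos: [0.5655, 0.3478, 0.2593]
ee_rot: [[0.267, -0.964, -0.003], [-0.964, -0.267, -0.004], [0.003, 0.004, -1.0]]
wrist_force: [-0.8, -0.6, -1.1]
gripper_width: 0.569
gripper_force: 0.0
```

Emit:
{"api": "drive_tool", "payload": {"rows": [[57, 2, 1.5, -15, 0.004, 0.003, 0], [57, 1.5, 1.5, -15, 0, 0, 0], [57, 0, 0, -10, 0, 0, 0], [57, 0, 0, 0, 0, 0, 0]]}}

```text
time_s: 11.27
tcp_pos: [0.5681, 0.3489, 0.2173]
ee_rot: [[0.267, -0.964, -0.009], [-0.964, -0.267, -0.002], [-0.001, 0.009, -1.0]]
wrist_force: [-0.8, -1.1, -1.1]
gripper_width: 0.57
gripper_force: 0.0
```

```bash
python3 - <<'E'
from err import *
s=sense(); p=capture("wrist"); save(p,"w7"); X,uv=cloud(p,None,s)
k=(X[:,2]>.168)&(X[:,2]<.182)&(np.hypot(*(X[:,:2]-[.569,.351]).T)<.045); B=X[k]; print(s["tcp_pos"],np.array(s["ee_rot"])[:,1],len(B))
if len(B)>20: print(np.median(B[:,2]),cv2.minAreaRect((B[:,:2]*1000).astype(np.float32)))
E
```

```text
[0.5681 0.3489 0.2173] [-0.9638 -0.2666  0.0095] 1544
0.1768665083432331 ((568.5852661132812, 347.0071716308594), (15.703219413757324, 37.77259063720703), 15.072591781616211)
```

View pics/w7.png

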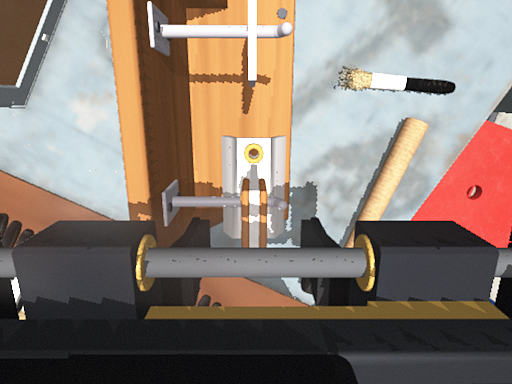

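The wrist view shows the grip at (254,195) midway between the open fingers (208 and 303), and the plate on the other hook at (252,40). I descend and close on the grip.

Emit:
{"api": "drive_tool", "payload": {"rows": [[57, 0, 1, -18, 0.0024, -0.0087, 0], [57, -0.5, 1, -18, 0, 0, 0], [57, 0, 0, -12, 0, 0, 0], [57, 0, 0, -5, 0, 0, 0], [57, 0, 0, 0, 0, 0, 0]]}}

```text
time_s: 11.73
tcp_pos: [0.5686, 0.3518, 0.1664]
ee_rot: [[0.269, -0.963, 0.003], [-0.963, -0.269, 0.003], [-0.002, -0.003, -1.0]]
wrist_force: [1.0, 0.1, 1.0]
gripper_width: 0.572
gripper_force: 0.0
```

Emit:
{"api": "drive_tool", "payload": {"rows": [[35, 0, 0, 0, 0, 0, 0], [25, 0, 0, 0, 0, 0, 0], [15, 0, 0, 0, 0, 0, 0], [0, 0, 0, 0, 0, 0, 0], [0, 0, 0, 0, 0, 0, 0]]}}

```text
time_s: 12.15
tcp_pos: [0.5691, 0.3524, 0.168]
ee_rot: [[0.269, -0.963, 0.005], [-0.963, -0.269, 0.005], [-0.003, -0.006, -1.0]]
wrist_force: [0.8, -0.2, -0.5]
gripper_width: 0.276
gripper_force: 0.0
```

Emit:
{"api": "drive_tool", "payload": {"rows": [[0, 0, 0, 0, 0, 0, 0], [0, 0, 0, 0, 0, 0, 0]]}}

```text
time_s: 12.32
tcp_pos: [0.5688, 0.3522, 0.1677]
ee_rot: [[0.269, -0.963, 0.004], [-0.963, -0.269, 0.004], [-0.003, -0.005, -1.0]]
wrist_force: [-0.2, -0.0, 1.6]
gripper_width: 0.181
gripper_force: 29.9
```

Emit:
{"api": "drive_tool", "payload": {"rows": [[0, 0, 0, 4, 0, 0, 0], [0, 0, 0, 5, 0, 0, 0], [0, 0, 0, 4, 0, 0, 0], [0, 0, 0, 0, 0, 0, 0], [0, 0, 0, 0, 0, 0, 0]]}}

```text
time_s: 12.73
tcp_pos: [0.5689, 0.3523, 0.1805]
ee_rot: [[0.269, -0.963, 0.004], [-0.963, -0.269, 0.005], [-0.003, -0.005, -1.0]]
wrist_force: [-0.2, -0.6, -3.1]
gripper_width: 0.18
gripper_force: 29.9
```

```bash
python3 - <<'E'
from err import *
s=sense(); print(s["tcp_pos"],s["wrist_force"],s["gripper_width"])
p=capture("side"); save(p,"s8"); a=cv2.imread("pics/s8.png")[190:310,190:310]
p=capture("wrist"); save(p,"w8"); cv2.imwrite("pics/c8.png",np.hstack([cv2.resize(a,(400,400),interpolation=cv2.INTER_CUBIC),cv2.resize(cv2.imread("pics/w8.png")[0:300,100:400],(400,400))]))
E
```

```text
[0.5689 0.3523 0.1805] [-0.2238 -0.5783 -3.1237] 0.18026934129695582
```

View pics/c8.png

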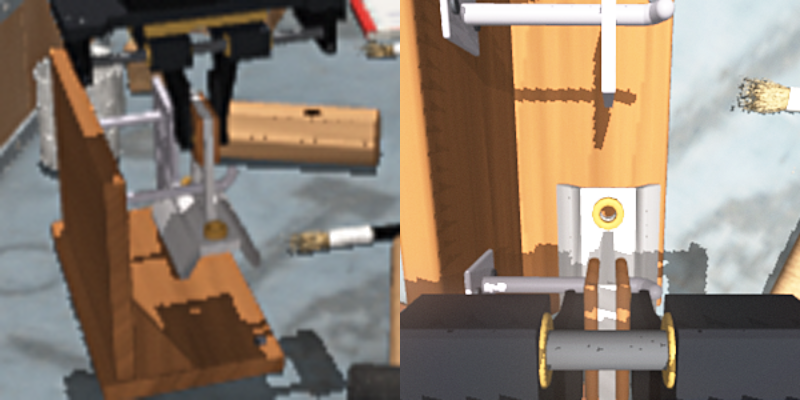

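The jig is gripped squarely and raised 13 mm with the hook bar free inside the slot, and the plate is untouched. I draw it off.

Emit:
{"api": "drive_tool", "payload": {"rows": [[0, -7, -2, 0, 0, 0, 0], [0, -15, -4.2, 0, 0, 0, 0], [0, -18, -5, 0, 0, 0, 0], [0, -20, -5.6, 0, 0, 0, 0], [0, -20, -5.6, 0, 0, 0, 0]]}}

```text
time_s: 13.25
tcp_pos: [0.4875, 0.3292, 0.1799]
ee_rot: [[0.269, -0.963, 0.003], [-0.963, -0.269, 0.004], [-0.003, -0.004, -1.0]]
wrist_force: [0.1, 0.5, -2.8]
gripper_width: 0.181
gripper_force: 29.9
```

Emit:
{"api": "drive_tool", "payload": {"rows": [[0, -20, -8, 3, 0, 0, 0], [0, -10, -20, 10, 0, 0, 0.08], [0, 0, -25, 10, 0, 0, 0.1], [0, 0, -25, 10, 0, 0, 0.1], [0, 0, -25, 10, 0, 0, 0.1]]}}

```text
time_s: 13.67
tcp_pos: [0.4578, 0.2257, 0.2238]
ee_rot: [[0.612, -0.791, 0.002], [-0.791, -0.612, 0.005], [-0.003, -0.005, -1.0]]
wrist_force: [0.8, -0.7, -3.1]
gripper_width: 0.186
gripper_force: 29.9
```

```bash
python3 -c "
from err import *
err(0); s=sense(); print(np.array(s['ee_rot'])[:,1], s['joints'], s['gripper_force'])"
```

```text
roterr [ 0.0001  0.0075 -2.4056] tcp [0.4578 0.2257 0.2238] barC [0.4578 0.2258 0.2058] w 0.18630207290685927 [ 0.7642 -0.6606 -3.0989] 13.6667
[-0.7909 -0.6119 -0.005 ] [ 44.4113  11.5927 -17.0697  -0.1541 -61.0327  -6.6078] 29.930710691405693
```

Emit:
{"api": "drive_tool", "payload": {"rows": [[0, 3, -21, 0, 0, 0, 0.104], [0, 3, -21, 0, 0, 0, 0.104], [0, 3, -21, 0, 0, 0, 0.104], [0, 3, -21, 0, 0, 0, 0.104], [0, 3, -21, 0, 0, 0, 0.104]]}}

```text
time_s: 14.08
tcp_pos: [0.4731, 0.1207, 0.2234]
ee_rot: [[0.924, -0.383, -0.001], [-0.383, -0.924, 0.006], [-0.003, -0.005, -1.0]]
wrist_force: [0.0, -0.5, -3.1]
gripper_width: 0.175
gripper_force: 29.9
```

Emit:
{"api": "drive_tool", "payload": {"rows": [[0, 2, -21, 0, 0, 0, 0.1], [0, 1, -15, 0, 0, 0, 0.08], [0, 0, 0, 0, 0, 0, 0], [0, 0, 0, 0, 0, 0, 0]]}}

```text
time_s: 14.42
tcp_pos: [0.4764, 0.0852, 0.2234]
ee_rot: [[0.976, -0.219, -0.002], [-0.219, -0.976, 0.006], [-0.003, -0.005, -1.0]]
wrist_force: [-0.4, -0.1, -2.6]
gripper_width: 0.18
gripper_force: 29.9
```

```bash
python3 - <<'E'
from err import *
from h import *
s=sense(); R=np.array(s["ee_rot"]); print(s["tcp_pos"],R.tolist(),s["wrist_force"],s["gripper_width"], "yaw y", np.degrees(np.arctan2(R[1,1],R[0,1])))
p=capture("wrist"); save(p,"w9"); X,uv=cloud(p,None,s); L=(X-np.array(s["tcp_pos"]))@R
k=(abs(L[:,1])<.032)&(L[:,2]>.055)&(L[:,2]<.1)&(L[:,0]<.07); B=L[k]; print(len(B),B.min(0),B.max(0))
t=B[B[:,2]<.076]; print("saddle top depth",np.median(t[:,2]),"end x",np.percentile(t[:,0],[50,99]),cv2.minAreaRect((t[:,:2]*1000).astype(np.float32)))
f=L[k&(L[:,2]<.076)&(abs(L[:,1])<.012)]; print("plane slopes",np.linalg.lstsq(np.c_[f[:,:2],np.ones(len(f))],f[:,2],rcond=None)[0])
print("edges y",np.percentile(B[:,1],[1,99]))
E
```

```text
[0.4764 0.0852 0.2234] [[0.9756181401723492, -0.2194690951821596, -0.0016002582825091138], [-0.21945613644057643, -0.975604084592568, 0.005972797072758886], [-0.00287206288608397, -0.005475982671765385, -0.9999808822515343]] [-0.3881 -0.1032 -2.6087] 0.1800025280337013 yaw y -102.67804557368808
5046 [-0.0288 -0.028   0.0553] [0.0453 0.0292 0.0929]
saddle top depth 0.07422570665188549 end x [0.0241 0.045 ] ((16.728342056274414, 0.6742725372314453), (41.86231994628906, 56.927635192871094), 89.84918212890625)
plane slopes [-0.0574 -0.031   0.074 ]
edges y [-0.0273  0.0286]
```

View pics/w9.png

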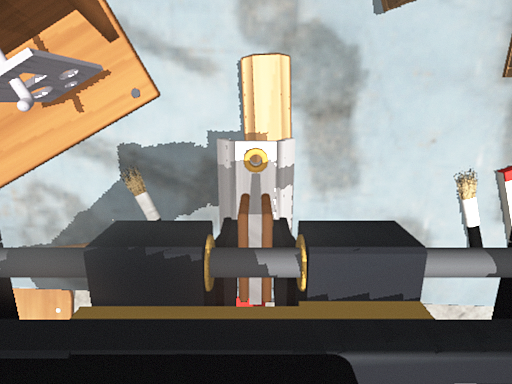

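The jig hangs over the bar: saddle at columns 218–295 with bushing at (256,160), and the bar's near end at 241–291 is turned about 2.5° from it. I correct yaw and position, then lower to just above.

Emit:
{"api": "drive_tool", "payload": {"rows": [[0, 0.5, -7, -15, -0.006, -0.0016, 0.022], [0, 0.9, -7.2, -15, 0, 0, 0.022], [0, 0, 0, -20, 0, 0, 0], [0, 0, 0, -12, 0, 0, 0], [0, 0, 0, 0, 0, 0, 0]]}}

```text
time_s: 14.88
tcp_pos: [0.4762, 0.0718, 0.1587]
ee_rot: [[0.985, -0.174, -0.006], [-0.174, -0.985, -0.002], [-0.006, 0.003, -1.0]]
wrist_force: [-0.5, -0.3, -3.4]
gripper_width: 0.183
gripper_force: 29.9
```

```bash
python3 - <<'E'
from err import *
s=sense(); R=np.array(s["ee_rot"]); print(s["tcp_pos"],R[:,2],s["wrist_force"], "yaw y", np.degrees(np.arctan2(R[1,1],R[0,1])))
p=capture("wrist"); save(p,"w10"); X,uv=cloud(p,None,s); L=(X-np.array(s["tcp_pos"]))@R
def plane(k,n):
    f=L[k]
    for _ in range(4):
        c=np.linalg.lstsq(np.c_[f[:,:2],np.ones(len(f))],f[:,2],rcond=None)[0]; r=f[:,2]-np.c_[f[:,:2],np.ones(len(f))]@c; f=f[abs(r)<max(.0008,1.5*np.median(abs(r)))]
    print(n,len(f),c,f.min(0),f.max(0))
plane((abs(L[:,1])<.014)&(L[:,2]>.064)&(L[:,2]<.078)&(L[:,0]<.044)&(L[:,0]>.015)&(np.hypot(L[:,0]-.033,L[:,1])>.009),"saddle top")
plane((abs(L[:,1])<.008)&(L[:,2]>-.02)&(L[:,2]<0)&(abs(L[:,0])<.025),"grip top")
b=(L[:,0]>.05)&(L[:,0]<.12)&(abs(L[:,1])<.04); plane(b&(abs(L[:,1])<.012)&(X[:,2]>.035),"bar flat")
q=L[b&(X[:,2]>.012)&(X[:,2]<.055)]; print("bar in tool",cv2.minAreaRect((q[:,:2]*1000).astype(np.float32)))
q=L[(abs(L[:,1])<.032)&(L[:,2]>.055)&(L[:,2]<.1)&(L[:,0]<.05)&(L[:,0]>.02)]; print("jig in tool",cv2.minAreaRect((q[:,:2]*1000).astype(np.float32)),q.max(0))
E
```

```text
[0.4762 0.0718 0.1587] [-0.006  -0.0024 -1.    ] [-0.5432 -0.31   -3.3603] yaw y -100.02267636645374
saddle top 763 [ 0.0039 -0.0082  0.0741] [ 0.0154 -0.014   0.0733] [0.0437 0.014  0.0751]
grip top 1256 [ 0.0123 -0.0066 -0.0093] [-0.0234 -0.0077 -0.0103] [ 0.0232  0.0078 -0.0082]
bar flat 1946 [-0.0039  0.0026  0.1142] [ 0.0505 -0.012   0.1129] [0.1124 0.012  0.1147]
bar in tool ((81.55925750732422, 0.5552921295166016), (63.17740249633789, 50.90016174316406), 0.18499433994293213)
jig in tool ((32.62900924682617, 0.7521762847900391), (57.177947998046875, 25.238262176513672), 89.99752807617188) [0.0452 0.0293 0.0931]
```

Emit:
{"api": "drive_tool", "payload": {"rows": [[0, 2.4, 0, -5, 0.0024, -0.006, 0], [0, 0, 0, -7, 0, 0, 0], [0, 0, 0, -4, 0, 0, 0], [0, 0, 0, -3, 0, 0, 0], [0, 0, 0, 0, 0, 0, 0]]}}

```text
time_s: 15.35
tcp_pos: [0.4803, 0.0715, 0.1418]
ee_rot: [[0.985, -0.174, 0.005], [-0.174, -0.985, 0.002], [0.004, -0.002, -1.0]]
wrist_force: [0.7, -0.7, -3.8]
gripper_width: 0.18
gripper_force: 29.9
```

Emit:
{"api": "drive_tool", "payload": {"rows": [[0, 0, 0, -2, 0, 0, 0], [0, 0, 0, -2, 0, 0, 0], [0, 0, 0, 0, 0, 0, 0]]}}

```text
time_s: 15.6
tcp_pos: [0.4805, 0.0716, 0.1381]
ee_rot: [[0.985, -0.174, 0.006], [-0.174, -0.985, 0.002], [0.005, -0.003, -1.0]]
wrist_force: [-0.1, -0.5, -3.4]
gripper_width: 0.181
gripper_force: 29.9
```

Emit:
{"api": "drive_tool", "payload": {"rows": [[0, -1.2, 0, 0, -0.001, 0.003, 0], [0, 0, 0, 0, 0, 0, 0], [0, 0, 0, -1.5, 0, 0, 0], [0, 0, 0, 0, 0, 0, 0]]}}

```text
time_s: 15.93
tcp_pos: [0.4794, 0.0717, 0.1367]
ee_rot: [[0.985, -0.174, 0.003], [-0.174, -0.985, 0.001], [0.003, -0.002, -1.0]]
wrist_force: [-0.8, -0.7, -3.6]
gripper_width: 0.179
gripper_force: 29.9
```

Emit:
{"api": "drive_tool", "payload": {"rows": [[0, -0.5, 0, -1.5, 0, 0.001, 0], [0, 0, 0, -1.5, 0, 0, 0], [0, 0, 0, -1, 0, 0, 0], [0, 0, 0, 0, 0, 0, 0]]}}

```text
time_s: 16.27
tcp_pos: [0.4788, 0.0716, 0.1325]
ee_rot: [[0.985, -0.174, 0.001], [-0.174, -0.985, 0.001], [0.001, -0.001, -1.0]]
wrist_force: [-0.2, -0.6, -3.5]
gripper_width: 0.18
gripper_force: 29.9
```

Emit:
{"api": "drive_tool", "payload": {"rows": [[0, 0, 0, -1, 0, 0, 0], [0, 0, 0, -1, 0, 0, 0], [0, 0, 0, 0, 0, 0, 0]]}}

```text
time_s: 16.52
tcp_pos: [0.4789, 0.0716, 0.1306]
ee_rot: [[0.985, -0.174, 0.001], [-0.174, -0.985, 0.001], [0.001, -0.001, -1.0]]
wrist_force: [0.8, -0.6, -3.1]
gripper_width: 0.18
gripper_force: 29.9
```

Emit:
{"api": "drive_tool", "payload": {"rows": [[0, 0, 0, -1.3, 0, 0, 0], [0, 0, 0, -1.3, 0, 0, 0], [0, 0, 0, 0, 0, 0, 0]]}}

```text
time_s: 16.77
tcp_pos: [0.4788, 0.0716, 0.128]
ee_rot: [[0.985, -0.174, 0.001], [-0.174, -0.985, 0.001], [0.001, -0.001, -1.0]]
wrist_force: [-0.1, 0.2, -3.0]
gripper_width: 0.178
gripper_force: 29.9
```

Emit:
{"api": "drive_tool", "payload": {"rows": [[0, 0, 0, -0.7, 0, 0, 0], [0, 0, 0, -0.7, 0, 0, 0], [0, 0, 0, 0, 0, 0, 0]]}}

```text
time_s: 17.02
tcp_pos: [0.4791, 0.0717, 0.127]
ee_rot: [[0.985, -0.173, 0.002], [-0.173, -0.985, 0.001], [0.002, -0.001, -1.0]]
wrist_force: [-0.5, -0.0, -2.1]
gripper_width: 0.181
gripper_force: 29.9
```

Contact is starting. I lower until the wrist force turns positive.

Emit:
{"api": "drive_tool", "payload": {"rows": [[0, 0, 0, -0.7, 0, 0, 0], [0, 0, 0, -0.5, 0, 0, 0], [0, 0, 0, 0, 0, 0, 0]]}}

```text
time_s: 17.27
tcp_pos: [0.4793, 0.0717, 0.1268]
ee_rot: [[0.985, -0.173, 0.003], [-0.173, -0.985, 0.001], [0.003, -0.001, -1.0]]
wrist_force: [-1.9, -0.9, 5.3]
gripper_width: 0.177
gripper_force: 29.9
```

```bash
python3 - <<'E'
from err import *
s=sense(); R=np.array(s["ee_rot"]); print(s["tcp_pos"],s["wrist_force"])
p=capture("wrist"); save(p,"w11"); X,uv=cloud(p,None,s); L=(X-np.array(s["tcp_pos"]))@R
def z(k): return np.median(X[k,2])
print("saddle top z",z((abs(L[:,1])<.012)&(L[:,2]>.064)&(L[:,2]<.078)&(L[:,0]<.044)&(L[:,0]>.015)&(np.hypot(L[:,0]-.033,L[:,1])>.009)))
print("bar z",z((L[:,0]>.055)&(L[:,0]<.11)&(abs(L[:,1])<.01)&(X[:,2]>.03)),"grip top z",z((abs(L[:,1])<.008)&(L[:,2]>-.02)&(L[:,2]<0)&(abs(L[:,0])<.022)))
E
```

```text
[0.4793 0.0717 0.1268] [-1.9306 -0.935   5.3409]
saddle top z 0.05248855719756973
bar z 0.044389909333340194 grip top z 0.13630326265293766
```

The jig is seated: origin at about 44 mm, level with the flat, and the force is carried by the bar. Releasing and rising.

Emit:
{"api": "drive_tool", "payload": {"rows": [[20, 0, 0, 0.4, 0, 0, 0], [25, 0, 0, 0, 0, 0, 0], [35, 0, 0, 0, 0, 0, 0], [50, 0, 0, 0, 0, 0, 0], [50, 0, 0, 0, 0, 0, 0]]}}

```text
time_s: 17.73
tcp_pos: [0.4791, 0.0717, 0.126]
ee_rot: [[0.985, -0.174, 0.002], [-0.174, -0.985, 0.001], [0.002, -0.001, -1.0]]
wrist_force: [0.0, -0.5, -0.1]
gripper_width: 0.397
gripper_force: 0.0
```

Emit:
{"api": "drive_tool", "payload": {"rows": [[50, 0, 0, 6, 0, 0, 0], [50, 0, 0, 15, 0, 0, 0], [50, 0, 0, 25, 0, 0, 0], [50, 0, 0, 30, 0, 0, 0], [50, 0, 0, 0, 0, 0, 0]]}}

```text
time_s: 18.15
tcp_pos: [0.4825, 0.0727, 0.2082]
ee_rot: [[0.985, -0.172, 0.014], [-0.172, -0.985, 0.004], [0.013, -0.007, -1.0]]
wrist_force: [1.1, 0.4, 1.1]
gripper_width: 0.499
gripper_force: 0.0
```

```bash
python3 - <<'E'
from err import *
s=sense(); R=np.array(s["ee_rot"]); print(s["tcp_pos"],s["wrist_force"],s["gripper_width"],s["time_s"])
p=capture("wrist"); X,uv=cloud(p,None,s); save(p,"w12")
O=np.array([.479,.0717,.044]); L=(X-O)@R
def plane(k,n):
    f=L[k]; c=np.linalg.lstsq(np.c_[f[:,:2],np.ones(len(f))],f[:,2],rcond=None)[0]; print(n,len(f),c,"world z",np.median(X[k,2]))
plane((abs(L[:,1])<.012)&(abs(-L[:,2]-.0086)<.004)&(L[:,0]<.043)&(L[:,0]>.012)&(np.hypot(L[:,0]-.033,L[:,1])>.009),"saddle")
plane((abs(L[:,1])<.008)&(abs(-L[:,2]-.092)<.006)&(abs(L[:,0])<.022),"grip")
plane((L[:,0]>.055)&(L[:,0]<.11)&(abs(L[:,1])<.01)&(X[:,2]>.03),"bar")
q=L[(abs(L[:,1])<.033)&(-L[:,2]>-.02)&(-L[:,2]<.02)&(L[:,0]<.048)&(L[:,0]>.015)]; print("jig",cv2.minAreaRect((q[:,:2]*1000).astype(np.float32)),q.max(0))
a=cv2.imread("pics/w12.png"); p=capture("side"); save(p,"s12"); b=cv2.imread("pics/s12.png")[150:300,170:380]
cv2.imwrite("pics/c12.png",np.hstack([a[0:300,100:400],cv2.resize(b,(420,300))]))
E
```

```text
[0.4825 0.0727 0.2082] [1.0869 0.3707 1.0844] 0.4987738022347372 18.15
saddle 438 [ 0.0167 -0.0066 -0.0086] world z 0.05248989847594217
grip 1275 [ 0.014  -0.0098 -0.0922] world z 0.1362724473509761
bar 1306 [ 0.016  -0.0131 -0.0007] world z 0.04443674595739719
jig ((31.466861724853516, 0.5070667266845703), (57.02592849731445, 32.89824295043945), 89.96373748779297) [0.0479 0.029  0.0198]
```

View pics/c12.png

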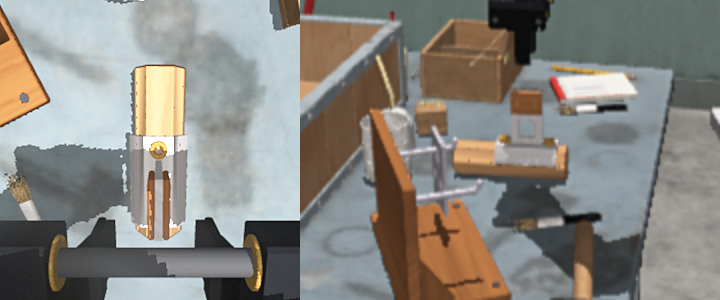

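The jig sits level and parallel on the bar, roof on the flat. The fingers are clear of it, the plate still hangs and the bystanders haven't moved. Handing in.

```bash
python3 -c "
from station import *
print(finish_job())"
```

```text
the job is handed in; nothing more can be done
None
```

The job is handed in, though the station gave no verdict: at the last look the blank lay with its drilled flat on top and the jig was released on it, level and square, pin home in the hole, about 18 s in.

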